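Find and flag the high spot of a slide-spinner wheel

TASK

Turn the slide-spinner wheel by its knob, gently and slowly (eight seconds or more for a full turn), feeling for the place where the tyre's high spot rubs on the fixed pointer, and leave the wheel standing with the middle of the high spot right at the pointer. Only then stand the orange flag upright on the deck, just inside the pointer, to mark it. Do not shove the pointer block or disturb the other things on the bench.

Things in the scene. Friction and masses are not known exactly. Their poses are not given: they have to be found in the camera images.
- stand: white run-out checking stand fixed to the bench: round foot (170 mm wide) with a short column that carries the wheel on a vertical axle. Origin: on the wheel's axle, at bench height. Its x axis points from the axle to the pointer; z up
- wheel: slide-spinner wheel: flat aluminium deck 220 mm wide, its top 60 mm above the bench, and round it just below deck level a blue tyre 240 mm wide (44 to 56 mm up). Origin: on the axle at bench height; x points to the drive knob, z up. It turns endlessly either way with a steady bearing drag of about 0.12 N m and stays where it is left
- knob (a point): the drive knob: black upright round grip, 18 mm across, standing on the deck 75 mm from the axle, spinning freely on its own pin. This point: on its centre line 86 mm above the bench (the grip spans 64 to 104 mm above the bench). Plastic: a gentle grip is enough, and more than 40 N a finger is too much
- gauge: grey pointer block (45 x 36 mm, top 60 mm above the bench, yellow patch on top) fixed on the stand, its near face 142 mm from the axle, with a red sprung pointer aimed at the tyre. Origin and axes: the same as the stand's
- mark (a point): point of the deck top where the flag belongs: 95 mm from the axle straight towards the pointer, 60 mm above the bench; it belongs to the stand and does not turn
- flag_orange: the orange marker flag, loose, upright: round foot 26 mm wide and 8 mm thick, stem 12 mm across up to 45 mm, 40 g. Origin: centre of its underside
- flag_white: white flag, a loose spare like the orange one; leave it alone. Origin: centre of its underside
- flag_green: green flag, a loose spare like the orange one; leave it alone. Origin: centre of its underside
- reagent_c: clear bottle with orange cap, 60 mm wide, 120 mm tall; a bystander. Origin: centre of its underside
- staining_jar: white open jar, 70 mm wide, 90 mm tall; a bystander. Origin: centre of its underside
- slide_box: white flat box, 190 x 90 x 35 mm; a bystander. Origin: centre of its underside
- brush: brush lying on the bench; a bystander. Origin: centre of its underside
- hub (a point): top of the wheel's dark hub (40 mm wide, 12 mm proud of the deck), on the vertical axle, 72 mm above the bench. The wheel is to be turned slowly, well under 2.2 rad/s
- rim (a point): where the round part of the tyre passes the pointer: 120 mm from the axle, 50 mm up, fixed to the stand. Somewhere on the tyre is one high spot: a smooth, symmetrical swelling, 3 mm high in the middle, fading out about 15 degrees to either side, hard to see, in a different place each time but always more than 50 degrees of arc from the knob
- nose (a point): the pointer's round red nose at rest, 121 mm from the axle, 50 mm up, 1 mm clear of the round tyre. Only the high spot touches it, rubbing over about 12 degrees of turning either side of its middle, strongest in the middle (about 7 N of pointer pressure, which adds about 3 to 5 N to the push needed at the knob), alike in both directions

How it is judged (in metres and radians):
On the way:
1. the high spot stands at the pointer (pointer pressed with more than 5.4 N), the wheel is still and let go, and the orange flag has not yet left the bench (contact force between gauge and wheel above 5.4 N and angular speed of wheel below 0.05 rad/s and contact force between the fingers and wheel below 0.3 N and contact force between the arm and gauge below 0.3 N and height (world z) of flag_orange below 0.03 m), for 0.4 s.
At the end, for the whole second after the job is handed in: The wheel is at rest with the middle of the high spot at the pointer (within about 5.5 degrees of turning: the pointer is pressed with more than 5.4 N), and the orange flag stands upright on the deck with its centre within 13 mm of the mark point, released and at rest (contact force between gauge and wheel above 5.4 N and angular speed of wheel below 0.05 rad/s and horizontal distance between flag_orange and mark below 0.013 m and height (world z) of flag_orange between 0.056 and 0.064 m and angle between flag_orange's own z axis and vertical below 0.1 rad and linear speed of flag_orange below 0.02 m/s); the robot touches nothing.
It fails at once if the wheel is spun fast (more than 2.2 rad/s) (angular speed of wheel above 2.2 rad/s).
It fails at once if the wheel or its knob is squeezed or pushed with more than 80 N in all (40 N a finger) (contact force between the fingers and wheel above 80 N).
It fails at once if the pointer block or its pointer is shoved by the robot (more than 5 N) (contact force between any of the fingers, the arm and gauge above 5 N).
It fails at once if the flag is pressed on the wheel with more than 40 N (contact force between flag_orange and wheel above 40 N).
It fails at once if a bystander is moved more than 25 mm (distance of any of flag_white, flag_green, reagent_c, staining_jar, slide_box, brush from where it was at the start of the episode above 0.025 m).
It also fails if it takes over 72 s, if anything falls off the work surface, if the arm or the gripper's body presses on something with over 40 N, if the wrist force passes 120 N, or if a joint passes its speed limit or range.

ROBOT

A 6-joint arm with a two-finger parallel gripper is mounted at the origin on the work surface. World frame = base frame: x ahead of the robot, y to its left, z up, the work surface at z = 0. Lengths are in mm, angles in degrees, forces in N, time in s.
With the tool pointing down it reaches from about 300 to 850 mm from the base axis. Payload 4.2 kg.
Tool frame: the origin (TCP) lies midway between the tips of the shut fingers; the grasp point (between the pads) lies env.grip_depth behind it (env.grip_depth is the distance from the TCP to the grasp point, in mm); z points along the fingers, y is the direction in which the jaws open and shut (so a half turn about z gives the same grasp; the last joint's range is limited). The gripper opens to 91 mm and grips with 3 to 60 N. Pads are 32 mm wide; open, the fingers measure 118 mm over their backs; the gripper's body (76 mm by 178 mm) begins 60 mm behind the grasp point.
Start: joints at [-64.687, 18.312, 89.639, -0, 72.044, -1.146], TCP at [256.203, -514.785, 213.976] pointing down, gripper open.
Joint ranges: [-177.97, 177.97], [-48.28, 115.42], [12.27, 149.76], [-77.06, 257.06], [2.81, 150.46], [-146.56, 146.56]. Speed limits (degrees/s): [147.25, 147.25, 180, 180, 180, 180].

INTERFACE

Orientations are given as [roll, pitch, yaw] about the fixed x, y, z axes, in that order (R = Rz(yaw) Ry(pitch) Rx(roll)).
In Python, from workcell import env, cams, spotter gives the robot as it stands.
- The arm moves only by the tool apply_moves, never from a script. Its argument "plan" is a list of rows, each an object with "jaw": the closure, from 0 (fully open) to 1 (shut); "delta_pos": the shift along the tool's x, y, z in mm, a list of three; "spin": the turn about the tool's z in rad. In form: [{"jaw": jaw, "delta_pos": [dx, dy, dz], "spin": spin}, ...]. A call has exactly 8 rows; each row is the pose to reach, as a shift and turn from the pose measured when the call began, along the tool's axes at that moment; what a row does not reach only later rows make up. A row lasts 1/8 s, in which the tool goes at most 62.5 mm and 10.7 degrees, less where a joint would pass 70% of its speed; a pose out of reach is approached as far as the arm can. A call with a gripper value outside its range is refused whole. The fingers move at their own pace and stop on an object; "squeeze" is the grip in N (left out, the last holds). Time passes only in rows, so rows that repeat a pose let the fingers close, or fill a call up. It gives the time, the measured TCP pose, the force and the opening at its end, in the units of the state.
- env.state(): the state, without advancing time (a new reading comes with each control period).
- cams.grab_frame(name): name is "scene" or "top"; returns the picture (480x640x3 uint8, red, green, blue); there is no depth.
- cams.calibration(name): a dict with "camera_matrix" (3x3 intrinsics, pixels), "rvec" (rotation vector, rad) and "tvec" (3), from world to camera coordinates, as OpenCV has them. Camera axes: x right, y down, z forward; pixel columns grow to the right and rows downward; lengths in mm; the calibration is good to about 2 mm. A picture is of the moment at which its call begins. calibration takes no time and is no camera call.
- env.job_done(): hands the job in, once; it reports no verdict.
Trained networks look in the newest picture that a camera, given by its name, has taken for a name from the list of things; names that differ only in an ending like _2 or _b are one class to them, and where a whole thing is asked for, a point or a joint stands for the part that bears it (a point fixed in the world has none). Each returns a list of dicts, best first, with "confidence" (0 to 1); they miss things now and then, are a little off and sometimes report something else, mostly with a low value. They report only what shows in the picture. A call takes as long as a camera call.
- spotter.masks_of(camera, target): "region" (480x640 bool, what is visible of it) and "extent" ([left, top, right, bottom] in pixels, round what is visible of it).
The state is a dict: "time_s": time; "qpos": joint angles; "qvel": joint speeds; "effort": joint torques, N m; "ee_pos": TCP position; "ee_rot": TCP orientation; "force": force on the tool from outside, world axes, zero at the start; "torque": the same for the moment, N m; "gripper_width": finger opening in mm.
Only numpy, scipy, OpenCV 4.12 (cv2) and the standard library are available. Lean on these libraries where they do the work, as an engineer would, in place of code of your own. Each camera call takes 0.05 s, during which the arm holds its last target.

## Working session

There is one attempt and no reset: what is moved stays moved. The work goes in short steps, Python scripts to look and compute and a tool call to move; the robot and the scene stay as the last step left them, time stands still between calls to the robot, and variables do not carry over. Pictures are saved under pics/ and viewed, and the job is handed in when it is done.

Besides the shell and the picture viewer there is one more tool, called after "Emit:" by a JSON object that holds its "method" and its "body", one argument or row to a line. apply_moves: Moves the arm, as the interface text tells. Its arguments: {"type":"object","properties":{"plan":{"type":"array"},"squeeze":{"type":"number"}},"required":["plan"]}

```bash
ls -la; mkdir -p pics; python3 - <<'E'
from workcell import env,cams,spotter
import cv2,numpy as np
print(env.state()); print(env.grip_depth)
for n in("scene","top"):
    im=cams.grab_frame(n); cv2.imwrite(f"pics/{n}0.png",im[:,:,::-1]); print(n,cams.calibration(n))
E
```

```text
total 12
drwxr-xr-x  3 agent agent 4096 Dec  6 18:53 .
drwxr-xr-x 23 root  root  4096 Dec  6 18:53 ..
drwxr-xr-x  2 agent agent 4096 Dec  6 18:53 pics
{'time_s': 0.0, 'qpos': array([-6.46861996e+01,  1.83509521e+01,  8.97067425e+01,  3.88316094e-05,
        7.20430036e+01, -1.14773266e+00]), 'qvel': array([0.08266681, 0.0367164 , 0.03436779, 0.08329958, 0.0957549 ,
       0.11304579]), 'effort': array([ 4.00058634e-03, -4.12454689e+01, -2.31971061e+01,  7.31859938e-02,
        4.57126228e-02, -1.29950263e-04]), 'ee_pos': array([ 255.98668781, -514.310262  ,  213.12490433]), 'ee_rot': array([-1.79899323e+02, -2.05393280e-03,  2.64615193e+01]), 'force': array([0.10179603, 0.57403602, 0.06523728]), 'torque': array([ 0.0493858 , -0.00117243, -0.00657252]), 'gripper_width': 91.292711905922}
18.8
scene {'camera_matrix': array([[501.28755156,   0.        , 323.18357547],
       [  0.        , 501.28755156, 238.16962317],
       [  0.        ,   0.        ,   1.        ]]), 'rvec': array([ 2.1553368 ,  0.85035868, -0.40905378]), 'tvec': array([-344.22557933, -218.74574067, 1471.73319781])}
top {'camera_matrix': array([[522.08344359,   0.        , 310.85191332],
       [  0.        , 522.08344359, 251.01969665],
       [  0.        ,   0.        ,   1.        ]]), 'rvec': array([ 2.12216303, -2.13048503,  0.21031221]), 'tvec': array([ -57.59843643,  550.7813222 , 1083.18486922])}
```

View pics/scene0.png

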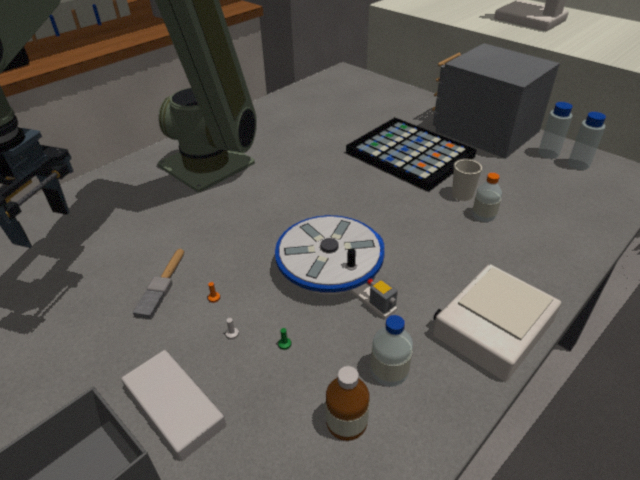

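View pics/top0.png

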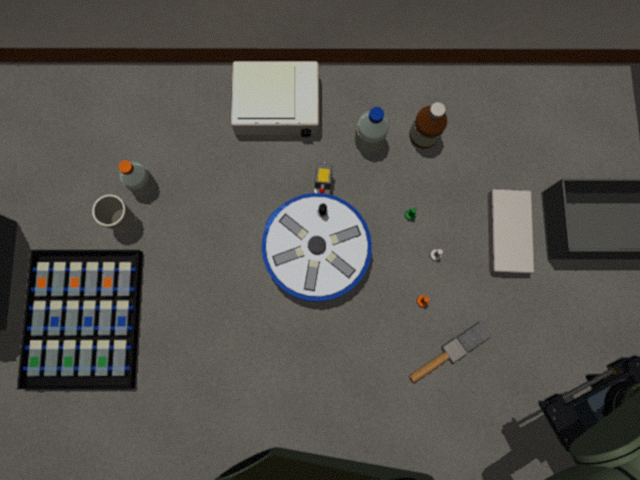

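The scene view shows the wheel at about (330,250), the knob at (351,258), the gauge at (383,295) and the orange flag at (213,292). In the top view the hub is at (317,245), the knob at (323,209), the gauge at (324,176) and the orange flag at (423,300).

```bash
cat > h.py <<'E'
from workcell import env,cams,spotter
import cv2,numpy as np
np.set_printoptions(precision=2,suppress=True)
def proj(n,P):
    c=cams.calibration(n); return cv2.projectPoints(np.array(P,float).reshape(-1,3),c['rvec'],c['tvec'],c['camera_matrix'],None)[0].reshape(-1,2)
def ray(n,uv,z):
    c=cams.calibration(n);R=cv2.Rodrigues(c['rvec'])[0];o=-R.T@c['tvec']
    d=R.T@np.linalg.inv(c['camera_matrix'])@np.array([uv[0],uv[1],1.]);return o+d*(z-o[2])/d[2]
E
python3 - <<'E'
from h import *
for n in("top","scene"):
    im=cams.grab_frame(n)
    for t in("wheel","knob","gauge","flag_orange","hub","stand","flag_white","flag_green"):
        for r in spotter.masks_of(n,t)[:2]:
            m=r['region'];ys,xs=np.nonzero(m);c=(xs.mean(),ys.mean())
            s=''
            if t=='wheel':
                k=max(cv2.findContours(m.astype(np.uint8),0,1)[0],key=cv2.contourArea); s=cv2.fitEllipse(k)
            print(n,t,round(r['confidence'],2),r['extent'],np.array(c),m.sum(),s, ray(n,c,{'knob':86,'flag_orange':20,'gauge':50}.get(t,50))[:2])
    hsv=cv2.cvtColor(im,cv2.COLOR_RGB2HSV)
    # blue tyre
    b=cv2.inRange(hsv,(105,120,50),(130,255,255)); b[:185]=0;b[310:]=0;b[:,:250]=0;b[:,400:]=0
    k=max(cv2.findContours(b,0,1)[0],key=cv2.contourArea);e=cv2.fitEllipse(k);print('tyre',e,ray(n,e[0],50))
    y=cv2.inRange(hsv,(22,150,120),(32,255,255));y[:160]=0;y[310:]=0;y[:,:300]=0;y[:,400:]=0
    ys,xs=np.nonzero(y);print('yellow',xs.mean(),ys.mean(),len(xs),ray(n,(xs.mean(),ys.mean()),60))
E
```

```text
top wheel 0.64 [258.7, 191.2, 369.8, 305.3] [315.68 247.13] 9363 ((315.6829528808594, 247.14840698242188), (107.21800231933594, 109.36042785644531), 105.10689544677734) [559.61 -70.35]
top wheel 0.52 [314.0, 163.7, 330.4, 194.1] [322.92 177.09] 444 ((322.9192199707031, 177.04917907714844), (17.30270767211914, 30.84626007080078), 5.140687465667725) [719.53 -87.6 ]
top knob 0.73 [261.1, 191.2, 371.1, 300.8] [315.76 247.3 ] 9390  [552.09 -69.86]
top gauge 0.94 [313.1, 163.3, 333.3, 195.6] [322.79 176.76] 456  [720.33 -87.32]
top flag_orange 0.56 [412.8, 294.0, 431.7, 308.7] [422.38 300.63] 98  [ 444.74 -305.12]
top hub 0.77 [260.0, 161.9, 369.9, 301.9] [316.24 243.62] 9922  [567.43 -71.62]
top stand 0.74 [261.8, 161.9, 372.8, 299.3] [316.1  243.95] 9837  [566.68 -71.31]
tyre ((316.2643737792969, 246.8272247314453), (107.5689468383789, 109.64411163330078), 107.94969177246094) [560.28 -71.63  50.  ]
yellow 323.1278195488722 174.88721804511277 133 [721.25 -87.77  60.  ]
scene wheel 0.8 [276.1, 218.8, 382.4, 294.0] [329.61 253.99] 6734 ((329.6078796386719, 254.01071166992188), (76.634307861
[... 346 characters left out ...]
63 [366.4, 279.2, 397.2, 315.5] [382.39 295.82] 696  [ 732.59 -100.12]
scene gauge 0.62 [121.0, 350.3, 228.8, 458.2] [173.94 404.27] 5924  [ 631.07 -520.76]
scene hub 0.69 [273.6, 215.1, 396.2, 316.8] [336.4  260.11] 7961  [595.42 -85.42]
scene stand 0.83 [275.1, 212.6, 399.6, 317.7] [336.16 260.1 ] 7915  [595.03 -85.76]
scene flag_white 0.52 [229.8, 319.0, 239.2, 340.6] [231.76 331.12] 184  [ 581.54 -360.43]
scene flag_green 0.71 [280.7, 328.8, 290.4, 347.7] [284.22 341.22] 176  [ 670.61 -309.73]
tyre ((329.1523742675781, 251.8228759765625), (74.389404296875, 105.87364196777344), 89.07776641845703) [565.91 -76.59  50.  ]
yellow 381.7457627118644 286.59322033898303 118 [721.39 -89.03  60.  ]
```

```bash
python3 - <<'E'
import cv2,numpy as np
a=cv2.imread('pics/top0.png')[150:320,240:460];b=cv2.imread('pics/scene0.png')[200:330,190:410]
cv2.imwrite('pics/c0.png',cv2.resize(a,None,fx=3.5,fy=3.5,interpolation=2)[:600]);cv2.imwrite('pics/c1.png',cv2.resize(b,None,fx=3.5,fy=3.5,interpolation=2))
E
```

```text
(no output)
```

View pics/c0.png

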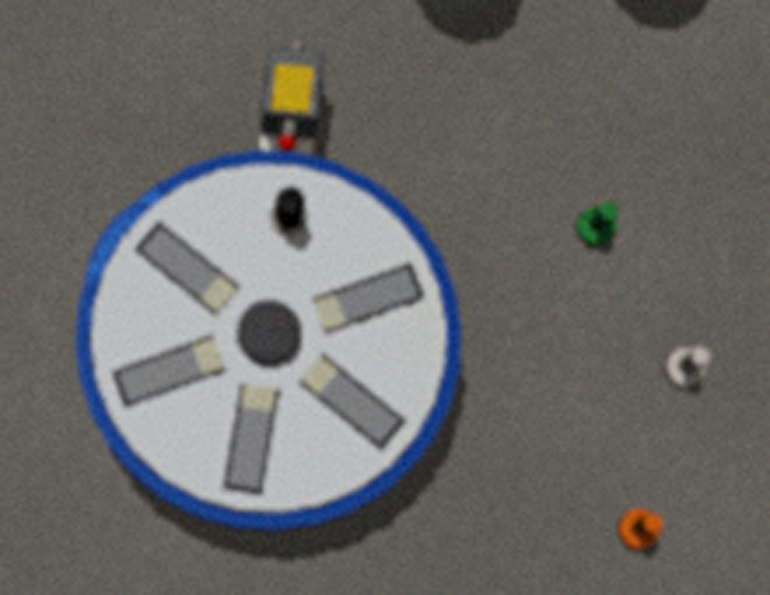

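View pics/c1.png

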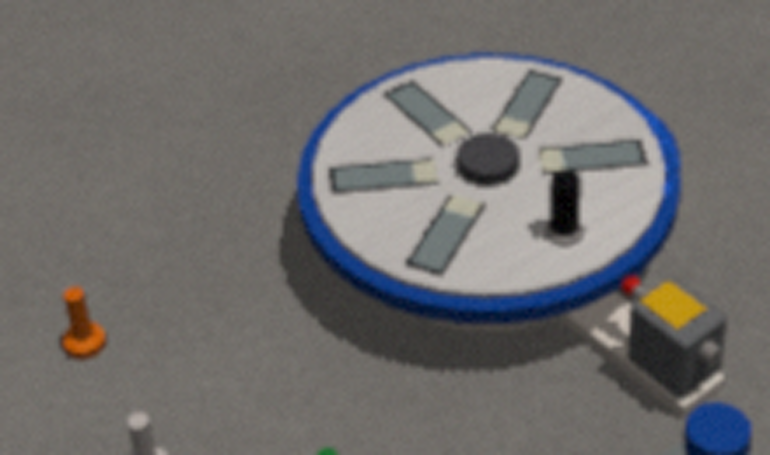

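```bash
python3 - <<'E'
from h import *
from scipy.optimize import least_squares
ims={n:cv2.imread(f'pics/{n}0.png') for n in('top','scene')}
def blob(n,lo,hi,box):
    hsv=cv2.cvtColor(ims[n],cv2.COLOR_BGR2HSV);m=cv2.inRange(hsv,lo,hi);w=np.zeros_like(m);x0,y0,x1,y1=box;w[y0:y1,x0:x1]=m[y0:y1,x0:x1];return w
# tyre outer
for n,box in(('top',(250,185,385,312)),('scene',(265,205,395,300))):
    b=blob(n,(100,110,40),(130,255,255),box)
    k=max(cv2.findContours(b,0,1)[0],key=cv2.contourArea);k=cv2.convexHull(k);e=cv2.fitEllipse(k)
    pts=k.reshape(-1,2)
    def f(p):
        W=np.array([ray(n,q,50) for q in pts]);return np.hypot(W[:,0]-p[0],W[:,1]-p[1])-p[2]
    r=least_squares(f,[563,-74,120],loss='soft_l1');print(n,'tyre',r.x,f(r.x).std())
    if n=='top':
        W=np.array([ray(n,q,50) for q in pts]);a=np.degrees(np.arctan2(W[:,1]-r.x[1],W[:,0]-r.x[0]));o=np.argsort(a);print(np.c_[a,f(r.x)][o])
# hub
for n,box in(('top',(300,230,335,260)),('scene',(315,235,342,256))):
    g=cv2.cvtColor(ims[n],cv2.COLOR_BGR2GRAY);m=np.zeros_like(g);x0,y0,x1,y1=box;m[y0:y1,x0:x1]=(g[y0:y1,x0:x1]<90)
    ys,xs=np.nonzero(m);print(n,'hub',xs.mean(),ys.mean(),len(xs),ray(n,(xs.mean(),ys.mean()),68))
for n,box in(('top',(312,198,335,222)),('scene',(343,245,360,272))):
    g=cv2.cvtColor(ims[n],cv2.COLOR_BGR2GRAY);m=np.zeros_like(g);x0,y0,x1,y1=box;m[y0:y1,x0:x1]=(g[y0:y1,x0:x1]<60)
    ys,xs=np.nonzero(m);print(n,'knob',xs.mean(),ys.mean(),len(xs),ray(n,(xs.mean(),ys.mean()),84))
for n,box in(('top',(405,285,440,315)),('scene',(200,275,230,310))):
    m=blob(n,(5,150,90),(18,255,255),box);ys,xs=np.nonzero(m);
    print(n,'flag',xs.mean(),ys.mean(),len(xs),xs.min(),xs.max(),ys.min(),ys.max(),ray(n,(xs.mean(),ys.mean()),14))
    for p in([443,-300],[446,-303],[446,-298]):print(p,proj(n,[[*p,0],[*p,45]]).ravel())
E
```

```text
top tyre [562.66 -71.53 120.85] 0.7818085973963467
[[-175.52    0.17]
 [-168.34    0.22]
 [-164.15    0.21]
 [-160.93    0.13]
 [-155.44    0.19]
 [-147.18   -0.03]
 [-143.48    0.16]
 [-133.99    0.57]
 [-123.63    0.1 ]
 [-109.61    0.55]
 [-105.3     0.2 ]
 [ -99.94    0.2 ]
 [ -86.17   -0.59]
 [ -78.65   -0.28]
 [ -71.93   -0.77]
 [ -66.18   -0.58]
 [ -61.42   -0.33]
 [ -53.76   -0.19]
 [ -40.22   -0.38]
 [ -34.91   -0.23]
 [ -31.1     0.05]
 [ -16.02    1.35]
 [  -7.57    0.01]
 [   5.15   -0.5 ]
 [  13.68    0.17]
 [  23.72    0.06]
 [  34.65   -0.23]
 [  45.24    0.58]
 [  55.59    2.23]
 [  59.35    2.23]
 [  64.02    1.72]
 [  70.67    0.4 ]
 [  80.46   -0.64]
 [  98.63   -1.43]
 [ 104.05   -1.53]
 [ 114.1    -1.42]
 [ 118.81   -1.47]
 [ 127.23   -0.51]
 [ 136.76   -0.01]
 [ 138.21    0.12]
 [ 148.45    0.25]
 [ 157.56    0.17]
 [ 163.99    0.04]
 [ 168.17    0.09]
 [ 175.35    0.12]]
scene tyre [562.04 -71.92 122.69] 1.69293722356043
top hub 316.644 245.148 250 [560.37 -72.12  68.  ]
scene hub 328.7342995169082 245.36231884057972 207 [564.62 -76.34  68.  ]
top knob 322.4342105263158 209.94736842105263 76 [634.16 -84.74  84.  ]
scene knob 350.8809523809524 257.72222222222223 126 [636.83 -86.66  84.  ]
top flag 422.2043010752688 300.18279569892474 93 417 428 295 306 [ 446.29 -306.11   14.  ]
[443, -300] [418.18 302.26 422.57 300.36]
[446, -303] [419.46 300.91 423.9  298.96]
[446, -298] [417.23 300.92 421.58 298.97]
scene flag 213.09448818897638 293.5826771653543 127 208 219 282 301 [ 447.29 -309.26   14.  ]
[443, -300] [216.39 294.71 213.06 279.97]
[446, -303] [216.12 296.18 212.78 281.43]
[446, -298] [218.   294.91 214.72 280.16]
```

The tyre contour in the top view shows a bump of about 2 mm near world angle 58°, which is a useful prior for the high spot. I'll verify it by feel. First I move above the knob.

```bash
cat >> h.py <<'E'
HUB=np.array([562.6,-72.6]); KN0=np.array([635.5,-85.7])
def delta(target,yaw=None):
    from scipy.spatial.transform import Rotation as Ro
    s=env.state();R=Ro.from_euler('xyz',s['ee_rot'],degrees=True).as_matrix()
    d=R.T@(np.array(target,float)-s['ee_pos']);sp=0
    if yaw is not None: sp=-np.radians((yaw-s['ee_rot'][2]+180)%360-180)
    return np.round(d,1),round(sp,3)
E
python3 - <<'E'
from h import *
print(delta([635.5,-85.7,140],125))
d=proj('top',[[*HUB,72]]);print(d)
E
```

```text
(array([ 530.7, -215.2,   74. ]), np.float64(-1.72))
[[316.9  243.76]]
```

Emit:
{"method": "apply_moves", "body": {
  "plan": [
    {"jaw": 0.4, "delta_pos": [60, -24, 0], "spin": -0.17},
    {"jaw": 0.4, "delta_pos": [120, -48, 0], "spin": -0.34},
    {"jaw": 0.4, "delta_pos": [180, -72, 0], "spin": -0.51},
    {"jaw": 0.4, "delta_pos": [240, -96, 0], "spin": -0.68},
    {"jaw": 0.4, "delta_pos": [300, -121, 0], "spin": -0.85},
    {"jaw": 0.4, "delta_pos": [360, -146, 0], "spin": -1.02},
    {"jaw": 0.4, "delta_pos": [418, -169, 10], "spin": -1.2},
    {"jaw": 0.4, "delta_pos": [474, -192, 25], "spin": -1.37}
  ],
  "squeeze": 8
}}

```text
time_s: 2.0
ee_pos: [587.8, -140.3, 192.5]
ee_rot: [179.9, 0.1, 105.3]
force: [0.7, -2.0, -0.5]
gripper_width: 54.8
```

```bash
python3 -c "
from h import *
print(delta([635.5,-85.7,130],125),env.state())"
```

```text
(array([40.2, 60.3, 62.5]), np.float64(-0.344)) {'time_s': 2.0, 'qpos': array([-14.5 ,  21.66,  87.72,  -0.02,  70.49, -29.79]), 'qvel': array([ 42.74,  23.39, -18.32,  -0.3 ,  -4.69, -34.29]), 'effort': array([ -2.16, -47.42, -21.61,   0.21,   0.34,   0.5 ]), 'ee_pos': array([ 587.78, -140.29,  192.47]), 'ee_rot': array([179.9 ,   0.08, 105.29]), 'force': array([ 0.71, -1.96, -0.55]), 'torque': array([-0.  , -0.12, -0.  ]), 'gripper_width': 54.82135063715823}
```

Emit:
{"method": "apply_moves", "body": {
  "plan": [
    {"jaw": 0.4, "delta_pos": [20, 30, 15], "spin": -0.12},
    {"jaw": 0.4, "delta_pos": [33, 50, 35], "spin": -0.24},
    {"jaw": 0.4, "delta_pos": [40, 60, 55], "spin": -0.344},
    {"jaw": 0.4, "delta_pos": [40.2, 60.3, 62.5], "spin": -0.344},
    {"jaw": 0.4, "delta_pos": [40.2, 60.3, 62.5], "spin": -0.344},
    {"jaw": 0.4, "delta_pos": [40.2, 60.3, 62.5], "spin": -0.344},
    {"jaw": 0.4, "delta_pos": [40.2, 60.3, 62.5], "spin": -0.344},
    {"jaw": 0.4, "delta_pos": [40.2, 60.3, 62.5], "spin": -0.344}
  ]
}}

```text
time_s: 3.0
ee_pos: [635.5, -86.0, 130.6]
ee_rot: [179.9, 0.1, 125.0]
force: [-0.0, -0.3, 0.5]
gripper_width: 54.8
```

```bash
python3 -c "
from h import *
print(delta([635.5,-85.7,69],125))
for n in('top','scene'): cv2.imwrite('pics/a_%s.png'%n,cams.grab_frame(n)[:,:,::-1])
a=cv2.imread('pics/a_scene.png')[150:330,240:460];cv2.imwrite('pics/a.png',cv2.resize(a,None,fx=3,fy=3))
"
```

```text
(array([ 0.4,  0. , 61.6]), np.float64(-0.001))
```

View pics/a.png

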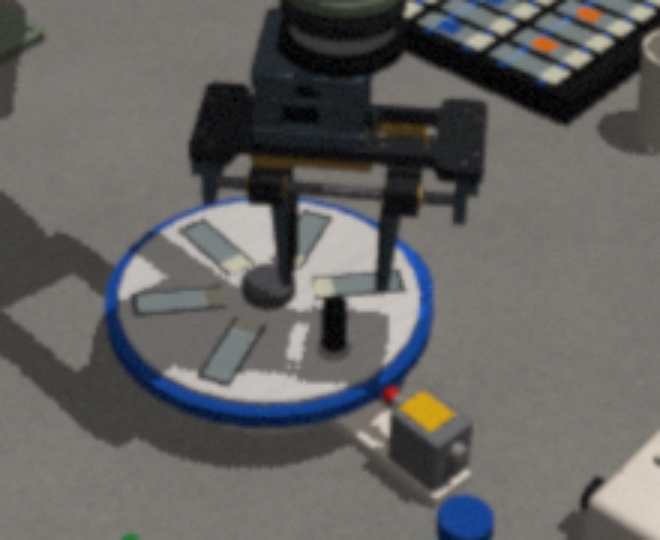

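The fingertips at (290,285) and (385,290) straddle the knob at (335,325) in the crop. I'll descend and grip lightly.

Emit:
{"method": "apply_moves", "body": {
  "plan": [
    {"jaw": 0.4, "delta_pos": [0.4, 0, 15], "spin": 0},
    {"jaw": 0.4, "delta_pos": [0.4, 0, 35], "spin": 0},
    {"jaw": 0.4, "delta_pos": [0.4, 0, 52], "spin": 0},
    {"jaw": 0.4, "delta_pos": [0.4, 0, 61.5], "spin": 0},
    {"jaw": 0.4, "delta_pos": [0.4, 0, 61.5], "spin": 0},
    {"jaw": 0.7, "delta_pos": [0.4, 0, 61.5], "spin": 0},
    {"jaw": 0.9, "delta_pos": [0.4, 0, 61.5], "spin": 0},
    {"jaw": 0.9, "delta_pos": [0.4, 0, 61.5], "spin": 0}
  ],
  "squeeze": 8
}}

```text
time_s: 4.1
ee_pos: [635.7, -85.6, 69.4]
ee_rot: [179.9, 0.2, 125.0]
force: [0.3, 0.1, 0.3]
gripper_width: 27.6
```

```bash
python3 -c "
from h import *
s=env.state();print(s['ee_pos'],s['force'],s['torque'],s['gripper_width'])"
```

```text
[635.71 -85.58  69.41] [0.26 0.09 0.25] [ 0.02 -0.11 -0.05] 27.63809711957376
```

```bash
cat >> h.py <<'E'
def arc(angles,r=75.,z=None):
    "tool-frame deltas to put TCP at knob angles (world deg)"
    s=env.state()
    for a in angles:
        t=[HUB[0]+r*np.cos(np.radians(a)),HUB[1]+r*np.sin(np.radians(a)),69.4]
        print(a,delta(t)[0].tolist())
def ft():
    s=env.state();p=s['ee_pos'][:2]-HUB;a=np.arctan2(p[1],p[0]);f=s['force']
    t=np.array([-np.sin(a),np.cos(a)]);print('ang %.2f r %.1f Ft %.2f Fr %.2f Fz %.2f w %.1f t %.2f'%(np.degrees(a),np.hypot(*p),f[:2]@t,f[:2]@p/np.hypot(*p),f[2],s['gripper_width'],s['time_s']))
E
python3 -c "
from h import *
ft();arc([-10,-12,-14,-16.5,-19])"
```

```text
ang -10.07 r 74.3 Ft 0.14 Fr 0.24 Fz 0.25 w 27.6 t 4.10
-10 [-0.5, 0.6, 0.0]
-12 [-2.3, -1.3, 0.0]
-14 [-4.0, -3.2, 0.0]
-16.5 [-6.1, -5.8, 0.0]
-19 [-8.1, -8.4, 0.0]
```

Emit:
{"method": "apply_moves", "body": {
  "plan": [
    {"jaw": 0.9, "delta_pos": [0, 0, 0], "spin": 0},
    {"jaw": 0.9, "delta_pos": [0, 0, 0], "spin": 0},
    {"jaw": 0.9, "delta_pos": [0, 0, 0], "spin": 0},
    {"jaw": 0.9, "delta_pos": [0, 0, 0], "spin": 0},
    {"jaw": 0.9, "delta_pos": [-2.3, -1.3, 0], "spin": 0},
    {"jaw": 0.9, "delta_pos": [-4.0, -3.2, 0], "spin": 0},
    {"jaw": 0.9, "delta_pos": [-6.1, -5.8, 0], "spin": 0},
    {"jaw": 0.9, "delta_pos": [-8.1, -8.4, 0], "spin": 0}
  ]
}}

```text
time_s: 5.1
ee_pos: [632.8, -96.8, 69.6]
ee_rot: [179.9, 0.1, 125.0]
force: [-3.0, 3.0, 4.7]
gripper_width: 17.6
```

```bash
python3 -c "
from h import *
ft();arc(np.arange(-19.5,-40,-2.5))"
```

```text
ang -18.99 r 74.3 Ft 1.86 Fr -3.78 Fz 4.74 w 17.6 t 5.10
-19.5 [-1.0, -0.1, 0.2]
-22.0 [-2.8, -2.8, 0.2]
-24.5 [-4.5, -5.6, 0.2]
-27.0 [-6.1, -8.5, 0.2]
-29.5 [-7.6, -11.4, 0.2]
-32.0 [-9.0, -14.4, 0.1]
-34.5 [-10.2, -17.4, 0.1]
-37.0 [-11.3, -20.5, 0.1]
-39.5 [-12.2, -23.6, 0.1]
```

Emit:
{"method": "apply_moves", "body": {
  "plan": [
    {"jaw": 0.9, "delta_pos": [-1.6, -1.4, 0], "spin": 0},
    {"jaw": 0.9, "delta_pos": [-3.2, -3.6, 0], "spin": 0},
    {"jaw": 0.9, "delta_pos": [-4.5, -5.6, 0], "spin": 0},
    {"jaw": 0.9, "delta_pos": [-6.1, -8.5, 0], "spin": 0},
    {"jaw": 0.9, "delta_pos": [-7.6, -11.4, 0], "spin": 0},
    {"jaw": 0.9, "delta_pos": [-9.0, -14.4, 0], "spin": 0},
    {"jaw": 0.9, "delta_pos": [-10.2, -17.4, 0], "spin": 0},
    {"jaw": 0.9, "delta_pos": [-11.3, -20.5, 0], "spin": 0}
  ]
}}

```text
time_s: 6.1
ee_pos: [622.4, -117.3, 69.6]
ee_rot: [179.9, 0.0, 125.0]
force: [-2.8, 4.0, 4.1]
gripper_width: 17.8
```

```bash
python3 -c "
from h import *
ft();arc(np.arange(-38,-56,-2.))"
```

```text
ang -36.75 r 74.6 Ft 1.54 Fr -4.70 Fz 4.12 w 17.8 t 6.10
-38.0 [-0.9, -1.4, 0.2]
-40.0 [-1.6, -4.0, 0.2]
-42.0 [-2.2, -6.5, 0.2]
-44.0 [-2.8, -9.1, 0.2]
-46.0 [-3.2, -11.6, 0.2]
-48.0 [-3.6, -14.2, 0.2]
-50.0 [-3.9, -16.8, 0.2]
-52.0 [-4.0, -19.4, 0.1]
-54.0 [-4.1, -22.1, 0.1]
```

Emit:
{"method": "apply_moves", "body": {
  "plan": [
    {"jaw": 0.9, "delta_pos": [-1.4, -2.4, 0], "spin": 0},
    {"jaw": 0.9, "delta_pos": [-2.1, -4.6, 0], "spin": 0},
    {"jaw": 0.9, "delta_pos": [-2.7, -6.8, 0], "spin": 0},
    {"jaw": 0.9, "delta_pos": [-3.3, -9.2, 0], "spin": 0},
    {"jaw": 0.9, "delta_pos": [-3.7, -11.6, 0], "spin": 0},
    {"jaw": 0.9, "delta_pos": [-4.1, -14.1, 0], "spin": 0},
    {"jaw": 0.9, "delta_pos": [-4.4, -16.6, 0], "spin": 0},
    {"jaw": 0.9, "delta_pos": [-4.5, -19.2, 0], "spin": 0}
  ]
}}

```text
time_s: 7.1
ee_pos: [609.4, -131.1, 69.6]
ee_rot: [179.8, -0.0, 124.9]
force: [-2.2, 5.9, 4.5]
gripper_width: 17.7
```

```bash
python3 -c "
from h import *
ft();arc(np.arange(-52,-64,-1.5),r=74.5)"
```

```text
ang -51.33 r 74.9 Ft 1.95 Fr -5.93 Fz 4.54 w 17.7 t 7.10
-52.0 [0.3, -0.9, 0.2]
-53.5 [0.3, -2.8, 0.2]
-55.0 [0.2, -4.8, 0.2]
-56.5 [0.3, -6.7, 0.2]
-58.0 [0.3, -8.7, 0.1]
-59.5 [0.5, -10.6, 0.1]
-61.0 [0.6, -12.6, 0.1]
-62.5 [0.9, -14.5, 0.1]
```

Emit:
{"method": "apply_moves", "body": {
  "plan": [
    {"jaw": 0.9, "delta_pos": [1.0, -1.6, 0], "spin": 0},
    {"jaw": 0.9, "delta_pos": [1.8, -3.6, 0], "spin": 0},
    {"jaw": 0.9, "delta_pos": [1.8, -5.6, 0], "spin": 0},
    {"jaw": 0.9, "delta_pos": [1.8, -7.6, 0], "spin": 0},
    {"jaw": 0.9, "delta_pos": [1.9, -9.6, 0], "spin": 0},
    {"jaw": 0.9, "delta_pos": [2.1, -11.2, 0], "spin": 0},
    {"jaw": 0.9, "delta_pos": [2.3, -12.6, 0], "spin": 0},
    {"jaw": 0.9, "delta_pos": [2.5, -14.0, 0], "spin": 0}
  ]
}}

```text
time_s: 8.1
ee_pos: [597.7, -138.7, 69.7]
ee_rot: [179.7, 0.2, 124.9]
force: [3.5, -3.5, -1.8]
gripper_width: 17.7
```

```bash
python3 -c "
from h import *
ft();arc(np.arange(-62,-75,-1.),r=74)"
```

```text
ang -62.03 r 74.8 Ft 1.41 Fr 4.77 Fz -1.81 w 17.7 t 8.10
-62.0 [0.8, 0.1, 0.3]
-63.0 [1.0, -1.1, 0.3]
-64.0 [1.2, -2.4, 0.3]
-65.0 [1.4, -3.7, 0.3]
-66.0 [1.6, -5.0, 0.3]
-67.0 [1.9, -6.2, 0.3]
-68.0 [2.2, -7.5, 0.2]
-69.0 [2.5, -8.8, 0.2]
-70.0 [2.8, -10.0, 0.2]
-71.0 [3.1, -11.2, 0.2]
-72.0 [3.5, -12.5, 0.2]
-73.0 [3.9, -13.7, 0.2]
-74.0 [4.3, -14.9, 0.2]
```

```bash
cat >> h.py <<'E'
def nxt(step=-5,r=74.8):
    ft();s=env.state();p=s['ee_pos'][:2]-HUB;a=np.degrees(np.arctan2(p[1],p[0]));arc(np.round(a+np.arange(1,9)*step/8,2),r)
E
python3 -c "
from h import *
nxt()"
```

```text
ang -62.03 r 74.8 Ft 1.41 Fr 4.77 Fz -1.81 w 17.7 t 8.10
-62.65 [0.1, -0.8, 0.3]
-63.28 [0.2, -1.6, 0.3]
-63.9 [0.4, -2.4, 0.3]
-64.53 [0.5, -3.2, 0.3]
-65.15 [0.6, -4.0, 0.3]
-65.78 [0.8, -4.8, 0.3]
-66.4 [0.9, -5.6, 0.3]
-67.03 [1.1, -6.4, 0.3]
```

Emit:
{"method": "apply_moves", "body": {
  "plan": [
    {"jaw": 0.9, "delta_pos": [0.1, -0.8, 0], "spin": 0},
    {"jaw": 0.9, "delta_pos": [0.2, -1.6, 0], "spin": 0},
    {"jaw": 0.9, "delta_pos": [0.4, -2.4, 0], "spin": 0},
    {"jaw": 0.9, "delta_pos": [0.5, -3.2, 0], "spin": 0},
    {"jaw": 0.9, "delta_pos": [0.6, -4.0, 0], "spin": 0},
    {"jaw": 0.9, "delta_pos": [0.8, -4.8, 0], "spin": 0},
    {"jaw": 0.9, "delta_pos": [0.9, -5.6, 0], "spin": 0},
    {"jaw": 0.9, "delta_pos": [1.1, -6.4, 0], "spin": 0}
  ]
}}

```text
time_s: 9.1
ee_pos: [592.8, -141.2, 69.7]
ee_rot: [179.6, 0.3, 124.9]
force: [6.1, 0.5, -3.0]
gripper_width: 17.9
```

```bash
python3 -c "
from h import *
nxt()"
```

```text
ang -66.22 r 75.0 Ft 5.82 Fr 2.03 Fz -2.99 w 17.9 t 9.10
-66.84 [0.4, -0.8, 0.3]
-67.47 [0.5, -1.6, 0.3]
-68.09 [0.7, -2.4, 0.3]
-68.72 [0.9, -3.2, 0.3]
-69.34 [1.1, -3.9, 0.3]
-69.97 [1.3, -4.7, 0.3]
-70.59 [1.5, -5.5, 0.3]
-71.22 [1.7, -6.3, 0.3]
```

Emit:
{"method": "apply_moves", "body": {
  "plan": [
    {"jaw": 0.9, "delta_pos": [0.2, -0.8, 0], "spin": 0},
    {"jaw": 0.9, "delta_pos": [0.3, -1.3, 0], "spin": 0},
    {"jaw": 0.9, "delta_pos": [0.4, -1.8, 0], "spin": 0},
    {"jaw": 0.9, "delta_pos": [0.5, -2.3, 0], "spin": 0},
    {"jaw": 0.9, "delta_pos": [0.6, -2.8, 0], "spin": 0},
    {"jaw": 0.9, "delta_pos": [0.8, -3.3, 0], "spin": 0},
    {"jaw": 0.9, "delta_pos": [0.9, -3.8, 0], "spin": 0},
    {"jaw": 0.9, "delta_pos": [1.0, -4.3, 0], "spin": 0}
  ]
}}

```text
time_s: 10.1
ee_pos: [590.5, -142.3, 69.7]
ee_rot: [179.4, 0.3, 124.9]
force: [8.4, 1.5, -5.1]
gripper_width: 17.6
```

```bash
python3 -c "
from h import *
nxt()"
```

```text
ang -68.19 r 75.1 Ft 8.39 Fr 1.75 Fz -5.09 w 17.6 t 10.10
-68.82 [0.5, -0.7, 0.3]
-69.44 [0.7, -1.5, 0.3]
-70.07 [0.9, -2.3, 0.3]
-70.69 [1.1, -3.1, 0.3]
-71.32 [1.3, -3.9, 0.3]
-71.94 [1.5, -4.7, 0.2]
-72.57 [1.8, -5.4, 0.2]
-73.19 [2.0, -6.2, 0.2]
```

Emit:
{"method": "apply_moves", "body": {
  "plan": [
    {"jaw": 0.9, "delta_pos": [0.5, -1.2, 0], "spin": 0},
    {"jaw": 0.9, "delta_pos": [0.6, -1.9, 0], "spin": 0},
    {"jaw": 0.9, "delta_pos": [0.8, -2.6, 0], "spin": 0},
    {"jaw": 0.9, "delta_pos": [1.0, -3.3, 0], "spin": 0},
    {"jaw": 0.9, "delta_pos": [1.2, -4.0, 0], "spin": 0},
    {"jaw": 0.9, "delta_pos": [1.4, -4.6, 0], "spin": 0},
    {"jaw": 0.9, "delta_pos": [1.6, -5.3, 0], "spin": 0},
    {"jaw": 0.9, "delta_pos": [1.8, -5.9, 0], "spin": 0}
  ]
}}

```text
time_s: 11.1
ee_pos: [587.1, -143.6, 69.7]
ee_rot: [179.2, 0.5, 124.9]
force: [10.5, 0.9, -5.1]
gripper_width: 17.6
```

```bash
python3 -c "
from h import *
nxt()"
```

```text
ang -70.98 r 75.1 Ft 10.20 Fr 2.61 Fz -5.11 w 17.6 t 11.10
-71.6 [0.6, -0.7, 0.3]
-72.23 [0.8, -1.5, 0.3]
-72.85 [1.0, -2.3, 0.3]
-73.48 [1.3, -3.0, 0.3]
-74.1 [1.5, -3.8, 0.3]
-74.73 [1.8, -4.6, 0.2]
-75.35 [2.1, -5.3, 0.2]
-75.98 [2.4, -6.1, 0.2]
```

Emit:
{"method": "apply_moves", "body": {
  "plan": [
    {"jaw": 0.9, "delta_pos": [0.6, -1.7, 0], "spin": 0},
    {"jaw": 0.9, "delta_pos": [0.8, -2.4, 0], "spin": 0},
    {"jaw": 0.9, "delta_pos": [1.0, -3.1, 0], "spin": 0},
    {"jaw": 0.9, "delta_pos": [1.3, -3.8, 0], "spin": 0},
    {"jaw": 0.9, "delta_pos": [1.6, -4.6, 0], "spin": 0},
    {"jaw": 0.9, "delta_pos": [1.8, -5.3, 0], "spin": 0},
    {"jaw": 0.9, "delta_pos": [2.1, -6.0, 0], "spin": 0},
    {"jaw": 0.9, "delta_pos": [2.4, -6.8, 0], "spin": 0}
  ]
}}

```text
time_s: 12.1
ee_pos: [582.7, -145.1, 69.7]
ee_rot: [178.9, 0.6, 124.9]
force: [10.0, 2.0, -5.1]
gripper_width: 17.5
```

```bash
python3 -c "
from h import *
nxt()"
```

```text
ang -74.51 r 75.2 Ft 10.16 Fr 0.78 Fz -5.10 w 17.5 t 12.10
-75.13 [0.7, -0.6, 0.3]
-75.76 [0.9, -1.4, 0.3]
-76.38 [1.2, -2.2, 0.2]
-77.01 [1.5, -2.9, 0.2]
-77.63 [1.8, -3.7, 0.2]
-78.26 [2.2, -4.4, 0.2]
-78.88 [2.5, -5.2, 0.2]
-79.51 [2.8, -5.9, 0.2]
```

Emit:
{"method": "apply_moves", "body": {
  "plan": [
    {"jaw": 0.9, "delta_pos": [0.6, -1.7, 0], "spin": 0},
    {"jaw": 0.9, "delta_pos": [0.9, -2.3, 0], "spin": 0},
    {"jaw": 0.9, "delta_pos": [1.2, -3.0, 0], "spin": 0},
    {"jaw": 0.9, "delta_pos": [1.5, -3.7, 0], "spin": 0},
    {"jaw": 0.9, "delta_pos": [1.8, -4.5, 0], "spin": 0},
    {"jaw": 0.9, "delta_pos": [2.2, -5.2, 0], "spin": 0},
    {"jaw": 0.9, "delta_pos": [2.5, -5.9, 0], "spin": 0},
    {"jaw": 0.9, "delta_pos": [2.8, -6.6, 0], "spin": 0}
  ]
}}

```text
time_s: 13.1
ee_pos: [577.6, -146.4, 69.7]
ee_rot: [178.7, 0.8, 124.8]
force: [9.3, 0.8, -5.0]
gripper_width: 18.0
```

```bash
python3 -c "
from h import *
nxt()"
```

```text
ang -78.54 r 75.3 Ft 9.25 Fr 1.05 Fz -4.97 w 18.0 t 13.10
-79.16 [0.8, -0.6, 0.3]
-79.79 [1.1, -1.3, 0.3]
-80.41 [1.4, -2.0, 0.2]
-81.04 [1.8, -2.8, 0.2]
-81.66 [2.2, -3.5, 0.2]
-82.29 [2.5, -4.2, 0.2]
-82.91 [2.9, -5.0, 0.1]
-83.54 [3.3, -5.7, 0.1]
```

Emit:
{"method": "apply_moves", "body": {
  "plan": [
    {"jaw": 0.9, "delta_pos": [0.8, -1.4, 0.2], "spin": 0},
    {"jaw": 0.9, "delta_pos": [1.1, -2.1, 0.3], "spin": 0},
    {"jaw": 0.9, "delta_pos": [1.4, -2.8, 0.3], "spin": 0},
    {"jaw": 0.9, "delta_pos": [1.8, -3.5, 0.3], "spin": 0},
    {"jaw": 0.9, "delta_pos": [2.2, -4.3, 0.3], "spin": 0},
    {"jaw": 0.9, "delta_pos": [2.5, -5.0, 0.3], "spin": 0},
    {"jaw": 0.9, "delta_pos": [2.9, -5.7, 0.3], "spin": 0},
    {"jaw": 0.9, "delta_pos": [3.3, -6.4, 0.3], "spin": 0}
  ]
}}

```text
time_s: 14.1
ee_pos: [570.8, -147.5, 69.6]
ee_rot: [178.7, 0.8, 124.9]
force: [4.7, -1.2, 1.4]
gripper_width: 18.0
```

```bash
python3 -c "
from h import *
nxt()"
```

```text
ang -83.77 r 75.4 Ft 4.51 Fr 1.68 Fz 1.40 w 18.0 t 14.10
-84.4 [0.9, -0.4, 0.2]
-85.02 [1.3, -1.2, 0.1]
-85.65 [1.7, -1.9, 0.1]
-86.27 [2.1, -2.6, 0.1]
-86.9 [2.6, -3.3, 0.1]
-87.52 [3.0, -3.9, 0.0]
-88.15 [3.4, -4.6, 0.0]
-88.77 [3.9, -5.3, 0.0]
```

Emit:
{"method": "apply_moves", "body": {
  "plan": [
    {"jaw": 0.9, "delta_pos": [0.8, -1.0, 0], "spin": 0},
    {"jaw": 0.9, "delta_pos": [1.3, -1.9, 0], "spin": 0},
    {"jaw": 0.9, "delta_pos": [1.7, -2.6, 0], "spin": 0},
    {"jaw": 0.9, "delta_pos": [2.1, -3.3, 0], "spin": 0},
    {"jaw": 0.9, "delta_pos": [2.6, -4.0, 0], "spin": 0},
    {"jaw": 0.9, "delta_pos": [3.0, -4.6, 0], "spin": 0},
    {"jaw": 0.9, "delta_pos": [3.5, -5.3, 0], "spin": 0},
    {"jaw": 0.9, "delta_pos": [4.0, -6.0, 0], "spin": 0}
  ]
}}

```text
time_s: 15.1
ee_pos: [563.7, -148.0, 69.6]
ee_rot: [178.7, 0.9, 124.9]
force: [2.2, -4.1, 3.5]
gripper_width: 18.1
```

```bash
python3 -c "
from h import *
nxt(4,75.2)"
```

```text
ang -89.16 r 75.4 Ft 2.16 Fr 4.15 Fz 3.53 w 18.1 t 15.10
-88.66 [-0.2, 0.6, 0.2]
-88.16 [-0.6, 1.2, 0.2]
-87.66 [-0.9, 1.7, 0.2]
-87.16 [-1.3, 2.3, 0.2]
-86.66 [-1.6, 2.9, 0.2]
-86.16 [-2.0, 3.4, 0.3]
-85.66 [-2.3, 4.0, 0.3]
-85.16 [-2.6, 4.5, 0.3]
```

Emit:
{"method": "apply_moves", "body": {
  "plan": [
    {"jaw": 0.9, "delta_pos": [-0.3, 1.0, 0], "spin": 0},
    {"jaw": 0.9, "delta_pos": [-0.8, 1.8, 0], "spin": 0},
    {"jaw": 0.9, "delta_pos": [-1.2, 2.5, 0], "spin": 0},
    {"jaw": 0.9, "delta_pos": [-1.6, 3.2, 0], "spin": 0},
    {"jaw": 0.9, "delta_pos": [-2.0, 3.8, 0], "spin": 0},
    {"jaw": 0.9, "delta_pos": [-2.4, 4.4, 0], "spin": 0},
    {"jaw": 0.9, "delta_pos": [-2.8, 5.0, 0], "spin": 0},
    {"jaw": 0.9, "delta_pos": [-3.2, 5.6, 0], "spin": 0}
  ]
}}

```text
time_s: 16.1
ee_pos: [568.5, -147.7, 69.5]
ee_rot: [178.9, 0.8, 124.9]
force: [-1.1, -5.6, 3.9]
gripper_width: 17.6
```

```bash
python3 -c "
from h import *
nxt(5,75.3)"
```

```text
ang -85.50 r 75.3 Ft -1.50 Fr 5.55 Fz 3.93 w 17.6 t 16.10
-84.87 [-0.4, 0.7, 0.2]
-84.25 [-0.8, 1.4, 0.2]
-83.62 [-1.2, 2.1, 0.2]
-83.0 [-1.6, 2.9, 0.2]
-82.37 [-2.0, 3.6, 0.2]
-81.75 [-2.4, 4.3, 0.3]
-81.12 [-2.7, 5.1, 0.3]
-80.5 [-3.1, 5.8, 0.3]
```

Emit:
{"method": "apply_moves", "body": {
  "plan": [
    {"jaw": 0.9, "delta_pos": [-0.5, 0.8, 0], "spin": 0},
    {"jaw": 0.9, "delta_pos": [-1.0, 1.5, 0], "spin": 0},
    {"jaw": 0.9, "delta_pos": [-1.4, 2.2, 0], "spin": 0},
    {"jaw": 0.9, "delta_pos": [-1.9, 2.9, 0], "spin": 0},
    {"jaw": 0.9, "delta_pos": [-2.3, 3.6, 0], "spin": 0},
    {"jaw": 0.9, "delta_pos": [-2.8, 4.4, 0], "spin": 0},
    {"jaw": 0.9, "delta_pos": [-3.2, 5.2, 0], "spin": 0},
    {"jaw": 0.9, "delta_pos": [-3.6, 6.0, 0], "spin": 0}
  ]
}}

```text
time_s: 17.1
ee_pos: [572.6, -147.2, 69.5]
ee_rot: [179.1, 0.5, 124.9]
force: [-5.9, -5.4, 8.0]
gripper_width: 17.8
```

```bash
python3 -c "
from h import *
nxt(4,75.3)"
```

```text
ang -82.37 r 75.3 Ft -6.57 Fr 4.53 Fz 7.97 w 17.8 t 17.10
-81.87 [-0.3, 0.6, 0.1]
-81.37 [-0.6, 1.2, 0.1]
-80.87 [-0.9, 1.8, 0.2]
-80.37 [-1.2, 2.3, 0.2]
-79.87 [-1.5, 2.9, 0.2]
-79.37 [-1.7, 3.5, 0.2]
-78.87 [-2.0, 4.1, 0.2]
-78.37 [-2.3, 4.7, 0.2]
```

Emit:
{"method": "apply_moves", "body": {
  "plan": [
    {"jaw": 0.9, "delta_pos": [-0.4, 1.6, 0], "spin": 0},
    {"jaw": 0.9, "delta_pos": [-0.7, 2.2, 0], "spin": 0},
    {"jaw": 0.9, "delta_pos": [-1.0, 2.8, 0], "spin": 0},
    {"jaw": 0.9, "delta_pos": [-1.3, 3.4, 0], "spin": 0},
    {"jaw": 0.9, "delta_pos": [-1.6, 4.0, 0], "spin": 0},
    {"jaw": 0.9, "delta_pos": [-1.9, 4.6, 0], "spin": 0},
    {"jaw": 0.9, "delta_pos": [-2.2, 5.2, 0], "spin": 0},
    {"jaw": 0.9, "delta_pos": [-2.5, 5.8, 0], "spin": 0}
  ]
}}

```text
time_s: 18.1
ee_pos: [575.3, -146.7, 69.5]
ee_rot: [179.5, 0.3, 125.0]
force: [-7.4, -7.4, 8.5]
gripper_width: 17.8
```

```bash
python3 -c "
from h import *
nxt(4,75.3)"
```

```text
ang -80.24 r 75.2 Ft -8.51 Fr 6.03 Fz 8.53 w 17.8 t 18.10
-79.74 [-0.4, 0.5, 0.1]
-79.24 [-0.7, 1.1, 0.1]
-78.74 [-0.9, 1.7, 0.1]
-78.24 [-1.2, 2.3, 0.1]
-77.74 [-1.4, 3.0, 0.1]
-77.24 [-1.7, 3.6, 0.1]
-76.74 [-1.9, 4.2, 0.1]
-76.24 [-2.2, 4.8, 0.1]
```

Emit:
{"method": "apply_moves", "body": {
  "plan": [
    {"jaw": 0.9, "delta_pos": [-0.5, 1.9, -0.1], "spin": 0},
    {"jaw": 0.9, "delta_pos": [-0.8, 2.5, -0.2], "spin": 0},
    {"jaw": 0.9, "delta_pos": [-1.1, 3.1, -0.3], "spin": 0},
    {"jaw": 0.9, "delta_pos": [-1.4, 3.7, -0.3], "spin": 0},
    {"jaw": 0.9, "delta_pos": [-1.7, 4.3, -0.3], "spin": 0},
    {"jaw": 0.9, "delta_pos": [-2.0, 4.9, -0.3], "spin": 0},
    {"jaw": 0.9, "delta_pos": [-2.3, 5.5, -0.3], "spin": 0},
    {"jaw": 0.9, "delta_pos": [-2.5, 6.1, -0.3], "spin": 0}
  ]
}}

```text
time_s: 19.1
ee_pos: [577.7, -146.1, 69.4]
ee_rot: [180.0, 0.1, 125.0]
force: [-8.2, -8.4, 8.2]
gripper_width: 18.0
```

```bash
python3 -c "
from h import *
nxt(4,75.2)"
```

```text
ang -78.40 r 75.1 Ft -9.67 Fr 6.58 Fz 8.15 w 18.0 t 19.10
-77.9 [-0.4, 0.6, 0.0]
-77.4 [-0.6, 1.2, 0.0]
-76.9 [-0.9, 1.8, 0.0]
-76.4 [-1.1, 2.4, 0.0]
-75.9 [-1.4, 3.0, 0.0]
-75.4 [-1.6, 3.6, 0.0]
-74.9 [-1.8, 4.2, 0.1]
-74.4 [-2.0, 4.8, 0.1]
```

Emit:
{"method": "apply_moves", "body": {
  "plan": [
    {"jaw": 0.9, "delta_pos": [-0.6, 2.0, -0.1], "spin": 0},
    {"jaw": 0.9, "delta_pos": [-0.9, 2.8, -0.2], "spin": 0},
    {"jaw": 0.9, "delta_pos": [-1.2, 3.6, -0.3], "spin": 0},
    {"jaw": 0.9, "delta_pos": [-1.5, 4.4, -0.3], "spin": 0},
    {"jaw": 0.9, "delta_pos": [-1.8, 5.2, -0.3], "spin": 0},
    {"jaw": 0.9, "delta_pos": [-2.1, 6.0, -0.3], "spin": 0},
    {"jaw": 0.9, "delta_pos": [-2.3, 6.6, -0.3], "spin": 0},
    {"jaw": 0.9, "delta_pos": [-2.5, 7.2, -0.3], "spin": 0}
  ]
}}

```text
time_s: 20.1
ee_pos: [581.1, -145.3, 69.4]
ee_rot: [-179.6, -0.1, 125.1]
force: [-7.8, -8.7, 8.2]
gripper_width: 18.2
```

```bash
python3 -c "
from h import *
nxt(4,75.)"
```

```text
ang -75.72 r 75.0 Ft -9.72 Fr 6.46 Fz 8.15 w 18.2 t 20.10
-75.22 [-0.3, 0.6, -0.0]
-74.72 [-0.5, 1.2, -0.0]
-74.22 [-0.7, 1.8, -0.0]
-73.72 [-0.9, 2.5, -0.0]
-73.22 [-1.1, 3.1, -0.0]
-72.72 [-1.3, 3.7, -0.0]
-72.22 [-1.5, 4.3, -0.0]
-71.72 [-1.7, 4.9, -0.0]
```

Emit:
{"method": "apply_moves", "body": {
  "plan": [
    {"jaw": 0.9, "delta_pos": [-0.6, 2.0, -0.3], "spin": 0},
    {"jaw": 0.9, "delta_pos": [-0.9, 2.8, -0.3], "spin": 0},
    {"jaw": 0.9, "delta_pos": [-1.1, 3.4, -0.3], "spin": 0},
    {"jaw": 0.9, "delta_pos": [-1.2, 3.8, -0.3], "spin": 0},
    {"jaw": 0.9, "delta_pos": [-1.3, 4.2, -0.3], "spin": 0},
    {"jaw": 0.9, "delta_pos": [-1.3, 4.2, -0.3], "spin": 0},
    {"jaw": 0.9, "delta_pos": [-1.0, 2.8, 0], "spin": 0},
    {"jaw": 0.9, "delta_pos": [-0.7, 1.8, 0], "spin": 0}
  ]
}}

```text
time_s: 21.1
ee_pos: [581.4, -145.1, 69.4]
ee_rot: [-179.4, -0.2, 125.1]
force: [-2.9, -5.2, 4.4]
gripper_width: 17.8
```

```bash
python3 -c "
from h import *
nxt(4,75.)"
```

```text
ang -75.45 r 74.9 Ft -4.10 Fr 4.26 Fz 4.43 w 17.8 t 21.10
-74.95 [-0.3, 0.6, -0.0]
-74.45 [-0.5, 1.2, -0.0]
-73.95 [-0.7, 1.8, -0.1]
-73.45 [-0.9, 2.4, -0.1]
-72.95 [-1.1, 3.1, -0.1]
-72.45 [-1.3, 3.7, -0.1]
-71.95 [-1.5, 4.3, -0.1]
-71.45 [-1.7, 4.9, -0.1]
```

Emit:
{"method": "apply_moves", "body": {
  "plan": [
    {"jaw": 0.9, "delta_pos": [0.2, 0.2, 0], "spin": 0},
    {"jaw": 0.9, "delta_pos": [0.2, 0, 0], "spin": 0},
    {"jaw": 0.9, "delta_pos": [0.2, 0, 0], "spin": 0},
    {"jaw": 0.75, "delta_pos": [0.2, 0, 0], "spin": 0},
    {"jaw": 0.5, "delta_pos": [0.2, 0, 0], "spin": 0},
    {"jaw": 0.4, "delta_pos": [0.2, 0, 0], "spin": 0},
    {"jaw": 0.4, "delta_pos": [0.2, 0, 0], "spin": 0},
    {"jaw": 0.4, "delta_pos": [0.2, 0, 0], "spin": 0}
  ]
}}

```text
time_s: 22.1
ee_pos: [581.3, -144.8, 69.3]
ee_rot: [-179.4, -0.2, 125.1]
force: [-0.1, 0.3, 0.6]
gripper_width: 54.3
```

```bash
python3 -c "
from h import *
ft();print(env.state()['ee_rot'],delta([581,-145,150],35))"
```

```text
ang -75.51 r 74.6 Ft 0.02 Fr -0.32 Fz 0.56 w 54.3 t 22.10
[-179.43   -0.2   125.1 ] (array([  0.3,  -1.1, -80.7]), np.float64(1.573))
```

Emit:
{"method": "apply_moves", "body": {
  "plan": [
    {"jaw": 0.4, "delta_pos": [0.3, 0, -20], "spin": 0},
    {"jaw": 0.4, "delta_pos": [0.3, 0, -60], "spin": 0},
    {"jaw": 0.4, "delta_pos": [-10, -30, -75], "spin": 0},
    {"jaw": 0.4, "delta_pos": [-20, -80, -75], "spin": 0},
    {"jaw": 0.4, "delta_pos": [-30, -130, -75], "spin": 0},
    {"jaw": 0.4, "delta_pos": [-40, -175, -75], "spin": 0},
    {"jaw": 0.4, "delta_pos": [-45, -190, -75], "spin": 0},
    {"jaw": 0.4, "delta_pos": [-45, -190, -75], "spin": 0}
  ]
}}

```text
time_s: 23.1
ee_pos: [452.5, -291.1, 146.2]
ee_rot: [-179.5, -0.2, 125.0]
force: [-0.7, 0.5, 0.5]
gripper_width: 54.5
```

```bash
python3 - <<'E'
from h import *
from scipy.optimize import least_squares
print(env.state()['ee_pos'],env.state()['time_s'])
for n in('top','scene'): cv2.imwrite('pics/b_%s.png'%n,cams.grab_frame(n)[:,:,::-1])
a=cv2.imread('pics/b_top.png')[150:320,240:460];cv2.imwrite('pics/b1.png',cv2.resize(a,None,fx=3.5,fy=3.5,interpolation=2))
a=cv2.imread('pics/b_scene.png')[180:340,190:410];cv2.imwrite('pics/b2.png',cv2.resize(a,None,fx=3.5,fy=3.5,interpolation=2))
t=np.linspace(0,2*np.pi,40)
def sil(n,p):
    m=np.zeros((480*8,640*8),np.uint8)
    for r,z0,z1 in((13,0,8),(6,0,45)):
        P=np.concatenate([np.c_[p[0]+r*np.cos(t),p[1]+r*np.sin(t),0*t+z] for z in(z0,z1)])
        q=proj(n,P)*8+4;cv2.fillConvexPoly(m,cv2.convexHull(q.astype(np.int32)),1)
    ys,xs=np.nonzero(m);return np.array([xs.mean(),ys.mean()])/8-.5
tgt={}
for n,box in(('top',(405,285,440,315)),('scene',(200,275,230,310))):
    im=cv2.imread(f'pics/{n}0.png');hsv=cv2.cvtColor(im,cv2.COLOR_BGR2HSV);m=cv2.inRange(hsv,(3,110,50),(20,255,255))
    x0,y0,x1,y1=box;ys,xs=np.nonzero(m[y0:y1,x0:x1]);tgt[n]=np.array([xs.mean()+x0,ys.mean()+y0]);print(n,tgt[n],len(xs))
    p=np.array([446.,-305])
    for _ in range(5):
        f=sil(n,p);J=np.c_[sil(n,p+[2,0])-f,sil(n,p+[0,2])-f]/2;p=p+np.linalg.solve(J,tgt[n]-f)
    print(n,p)
# knob angle
for n in('top','scene'):
    print(n,'knob expected',proj(n,[[581.3,-145.2,104],[581.3,-145.2,64],[*HUB,72]]).ravel())
E
```

```text
[ 452.52 -291.09  146.17] 23.1
top [422.64 300.46] 122
top [ 446.31 -308.88]
scene [212.72 293.09] 160
scene [ 446.11 -309.09]
top knob expected [351.86 231.81 350.28 235.94 316.9  243.76]
scene knob expected [311.49 252.4  312.07 266.58 329.21 242.72]
```

View pics/b1.png

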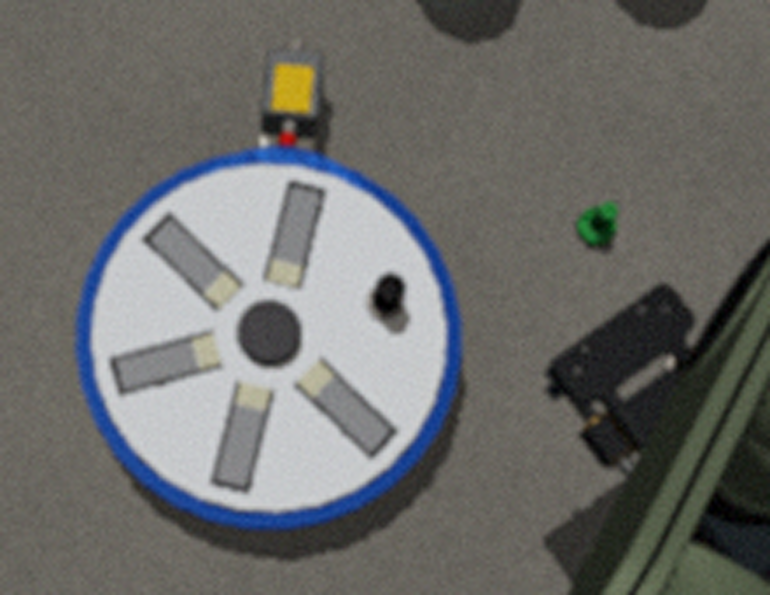

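View pics/b2.png

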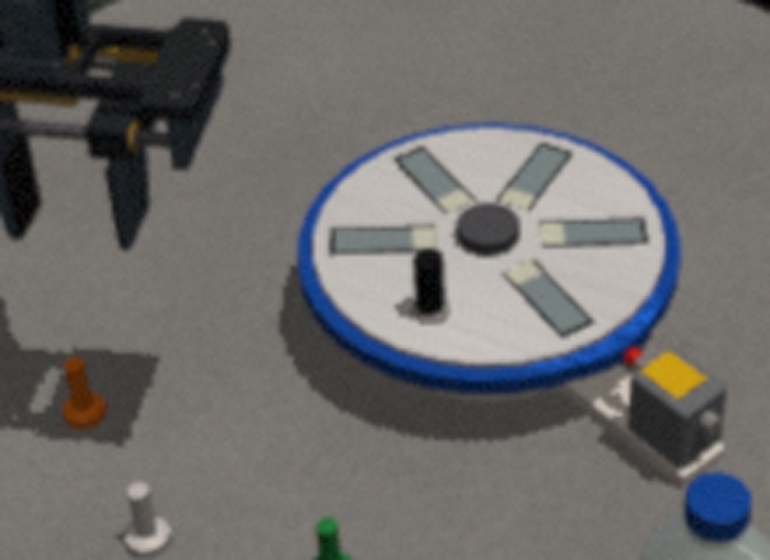

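The lighter-blue swelling on the tyre now lies at the nose, at (275–288,150) in the crop. I'll check its centre against the pointer numerically.

```bash
python3 - <<'E'
from h import *
from scipy.optimize import least_squares
for nm in('top0','b_top'):
    im=cv2.imread(f'pics/{nm}.png');hsv=cv2.cvtColor(im,cv2.COLOR_BGR2HSV)
    b=cv2.inRange(hsv,(100,110,40),(130,255,255));b[:185]=0;b[312:]=0;b[:,:250]=0;b[:,385:]=0
    pts=max(cv2.findContours(b,0,1)[0],key=cv2.contourArea).reshape(-1,2)
    W=np.array([ray('top',q,50) for q in pts]);
    f=lambda p:np.hypot(W[:,0]-p[0],W[:,1]-p[1])-p[2]
    c=least_squares(f,[562,-72,120],loss='soft_l1',f_scale=.3).x
    a=np.degrees(np.arctan2(W[:,1]-c[1],W[:,0]-c[0]));d=f(c)
    lo,hi=(30,90) if nm=='top0' else(-45,40)
    print(nm,c)
    ang=np.arange(lo,hi,3.)
    out=[]
    for A in ang:
        s=(abs(a-A)<3);
        v=[]
        for r in np.arange(112,119.5,1):
            u=proj('top',[[c[0]+r*np.cos(np.radians(A)),c[1]+r*np.sin(np.radians(A)),56]])[0]
            v.append(cv2.getRectSubPix(im,(1,1),(float(u[0]),float(u[1])))[0,0].astype(float))
        v=np.array(v);out.append((A,d[s].mean() if s.any() else np.nan,v[:,1].mean(),v[:,0].mean()))
    print(np.array(out))
    red=cv2.inRange(hsv,(0,130,80),(6,255,255))|cv2.inRange(hsv,(172,130,80),(180,255,255));red[:180]=0;red[196:]=0;red[:,:310]=0;red[:,340:]=0
    ys,xs=np.nonzero(red);w=ray('top',(xs.mean(),ys.mean()),50);print('nose',w,np.degrees(np.arctan2(w[1]-c[1],w[0]-c[0])),np.hypot(w[0]-c[0],w[1]-c[1]))
    w=ray('top',(323.13,174.89),60);print('yellow ang',np.degrees(np.arctan2(w[1]-c[1],w[0]-c[0])))
print(delta([446.2,-309,100],125))
E
```

```text
top0 [562.59 -71.78 119.84]
[[ 30.    -0.24  75.88 136.12]
 [ 33.     0.1   74.25 137.62]
 [ 36.     0.24  73.88 140.38]
 [ 39.     0.24  96.38 166.12]
 [ 42.     0.31  91.75 157.88]
 [ 45.     1.06  79.62 150.  ]
 [ 48.     1.88  85.12 157.25]
 [ 51.     2.2   93.   168.25]
 [ 54.     2.71  93.   167.25]
 [ 57.     2.99  91.   164.62]
 [ 60.     2.76  92.88 167.75]
 [ 63.     2.24  95.25 169.38]
 [ 66.     1.87  93.62 165.12]
 [ 69.     1.27  99.12 170.38]
 [ 72.     0.27  82.   153.62]
 [ 75.    -0.64  69.5  134.38]
 [ 78.    -0.59  73.62 139.38]
 [ 81.    -0.23  78.38 144.12]
 [ 84.    -0.46  75.38 141.5 ]
 [ 87.    -0.99  71.88 137.88]]
nose [689.31 -84.22  50.  ] -5.608789560741153 127.32800929511981
yellow ang -5.758279475110321
b_top [562.59 -72.02 119.84]
[[-45.    -0.34  72.12 139.25]
 [-42.    -0.02  71.12 140.  ]
 [-39.     0.12  72.   136.75]
 [-36.    -0.38  76.38 137.88]
 [-33.    -0.77  76.75 143.5 ]
 [-30.    -0.19  80.88 153.12]
 [-27.    -0.08  84.25 159.12]
 [-24.    -0.25  92.5  165.62]
 [-21.     0.69  98.62 175.12]
 [-18.     1.86  84.38 162.12]
 [-15.     3.11  90.25 173.62]
 [-12.     2.75  87.88 168.38]
 [ -9.     2.71  87.88 167.  ]
 [ -6.     3.03  88.62 171.25]
 [ -3.     2.6   90.75 174.12]
 [  0.     2.44  98.88 178.5 ]
 [  3.     1.83  95.38 173.62]
 [  6.     0.81  77.38 151.62]
 [  9.     0.17  87.5  158.  ]
 [ 12.    -0.03  86.88 157.12]
 [ 15.     0.19  87.   157.12]
 [ 18.     0.25  81.62 152.38]
 [ 21.     0.12  81.62 148.5 ]
 [ 24.     0.12  77.38 144.  ]
 [ 27.     0.36  77.88 146.  ]
 [ 30.     0.3   80.38 143.75]
 [ 33.     0.24  79.12 145.25]
 [ 36.     0.4   77.38 144.88]
 [ 39.     0.4   77.38 146.25]]
nose [691.75 -85.3   50.  ] -5.870543387012044 129.84805138506388
yellow ang -5.671855787352776
(array([-11.6, -16.3,  46.1]), np.float64(0.002))
```

Vision puts the bump centre at about −7.5° against the pointer at −5.7°. The two-way force profile gives an error of about 1°. Both are within tolerance, and the nose is visibly pushed back about 2.5 mm. Next I fetch the flag.

Emit:
{"method": "apply_moves", "body": {
  "plan": [
    {"jaw": 0.4, "delta_pos": [-5, -8, 5], "spin": 0},
    {"jaw": 0.4, "delta_pos": [-11, -16, 20], "spin": 0},
    {"jaw": 0.4, "delta_pos": [-11.6, -16.3, 46], "spin": 0},
    {"jaw": 0.4, "delta_pos": [-11.6, -16.3, 75], "spin": 0},
    {"jaw": 0.4, "delta_pos": [-11.6, -16.3, 105], "spin": 0},
    {"jaw": 0.4, "delta_pos": [-11.6, -16.3, 125], "spin": 0},
    {"jaw": 0.4, "delta_pos": [-11.6, -16.3, 132], "spin": 0},
    {"jaw": 0.4, "delta_pos": [-11.6, -16.3, 132], "spin": 0}
  ]
}}

```text
time_s: 24.2
ee_pos: [445.3, -309.2, 13.5]
ee_rot: [-179.5, -0.3, 125.1]
force: [-0.2, 0.6, 0.1]
gripper_width: 54.7
```

```bash
python3 - <<'E'
from h import *
s=env.state();print(s['ee_pos'],s['force'],s['time_s'])
cv2.imwrite('pics/d.png',cv2.resize(cams.grab_frame('scene')[220:340,140:300,::-1],None,fx=4,fy=4,interpolation=cv2.INTER_CUBIC))
E
```

```text
[ 445.25 -309.17   13.54] [-0.2   0.65  0.11] 24.2
```

View pics/d.png

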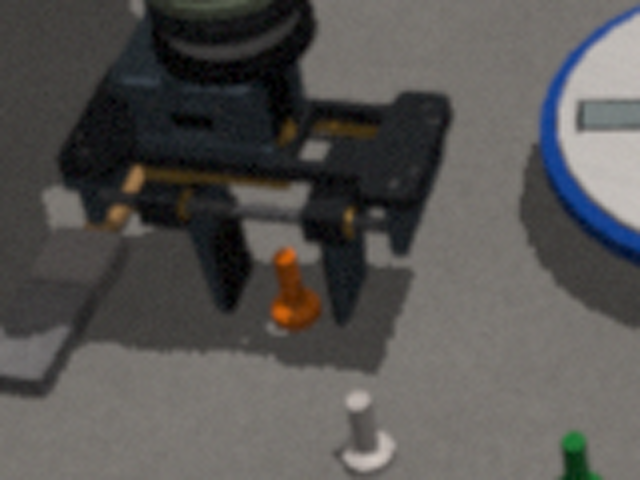

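The flag at (297,305) stands between the fingertips at (228,305) and (343,318). I'll close and lift.

Emit:
{"method": "apply_moves", "body": {
  "plan": [
    {"jaw": 0.95, "delta_pos": [0, 0, 0], "spin": 0},
    {"jaw": 0.95, "delta_pos": [0, 0, 0], "spin": 0},
    {"jaw": 0.95, "delta_pos": [0, 0, 0], "spin": 0},
    {"jaw": 0.95, "delta_pos": [0, 0, 0], "spin": 0},
    {"jaw": 0.95, "delta_pos": [0, 0, 0], "spin": 0},
    {"jaw": 0.95, "delta_pos": [0, 0, 0], "spin": 0},
    {"jaw": 0.95, "delta_pos": [0, 0, 0], "spin": 0},
    {"jaw": 0.95, "delta_pos": [0, 0, 0], "spin": 0}
  ],
  "squeeze": 10
}}

```text
time_s: 25.25
ee_pos: [445.8, -309.5, 14.3]
ee_rot: [-179.5, -0.2, 125.1]
force: [-1.0, -0.0, 2.2]
gripper_width: 10.9
```

Emit:
{"method": "apply_moves", "body": {
  "plan": [
    {"jaw": 0.95, "delta_pos": [0, 0, 0], "spin": 0},
    {"jaw": 0.95, "delta_pos": [0, 0, -10], "spin": 0},
    {"jaw": 0.95, "delta_pos": [0, 0, -30], "spin": 0},
    {"jaw": 0.95, "delta_pos": [0, 0, -60], "spin": 0},
    {"jaw": 0.95, "delta_pos": [0, 0, -90], "spin": 0},
    {"jaw": 0.95, "delta_pos": [0, 0, -110], "spin": 0},
    {"jaw": 0.95, "delta_pos": [0, 0, -115], "spin": 0},
    {"jaw": 0.95, "delta_pos": [0, 0, -115], "spin": 0}
  ]
}}

```text
time_s: 26.25
ee_pos: [446.6, -309.1, 129.2]
ee_rot: [-179.5, -0.2, 125.1]
force: [0.8, 0.6, 0.2]
gripper_width: 11.3
```

```bash
python3 - <<'E'
from h import *
s=env.state();print(s['ee_pos'],s['ee_rot'],s['force'],s['gripper_width'],s['time_s'])
im=cams.grab_frame('scene')[:,:,::-1];print('time',env.state()['time_s'])
cv2.imwrite('pics/e.png',im);cv2.imwrite('pics/e1.png',cv2.resize(im[150:300,120:320],None,fx=4,fy=4,interpolation=cv2.INTER_CUBIC))
M=HUB+95*np.array([np.cos(np.radians(-5.7)),np.sin(np.radians(-5.7))]);print('mark',M)
print(delta([*M,130],145))
E
```

```text
[ 446.6  -309.06  129.2 ] [-179.49   -0.18  125.13] [0.83 0.6  0.25] 11.338764327083718 26.25
time 26.3
mark [657.13 -82.04]
(array([ 64.2, 302.9,  -3.9]), np.float64(-0.347))
```

View pics/e1.png

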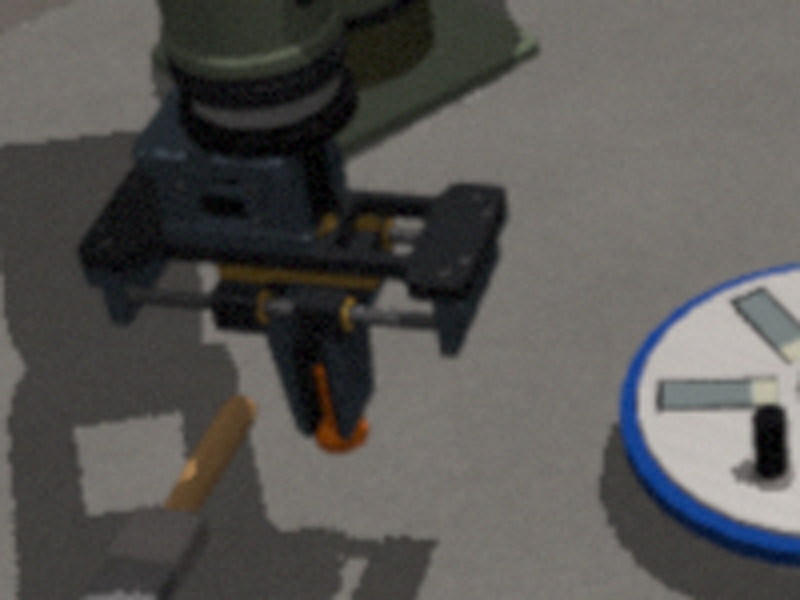

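The flag is held, with its foot visible below the fingers at (342,435). I carry it over the deck, higher than the knob.

Emit:
{"method": "apply_moves", "body": {
  "plan": [
    {"jaw": 0.95, "delta_pos": [6, 28, -15], "spin": -0.03},
    {"jaw": 0.95, "delta_pos": [15, 70, -25], "spin": -0.08},
    {"jaw": 0.95, "delta_pos": [25, 117, -25], "spin": -0.14},
    {"jaw": 0.95, "delta_pos": [35, 164, -25], "spin": -0.2},
    {"jaw": 0.95, "delta_pos": [45, 211, -25], "spin": -0.26},
    {"jaw": 0.95, "delta_pos": [54, 255, -25], "spin": -0.32},
    {"jaw": 0.95, "delta_pos": [61, 288, -25], "spin": -0.347},
    {"jaw": 0.95, "delta_pos": [64.2, 302.9, -20], "spin": -0.347}
  ]
}}

```text
time_s: 27.3
ee_pos: [657.9, -80.6, 144.6]
ee_rot: [-179.5, -0.5, 145.1]
force: [0.1, 0.0, -0.5]
gripper_width: 10.8
```

```bash
python3 - <<'E'
from h import *
s=env.state();print(s['ee_pos'],s['ee_rot'],s['force'],s['gripper_width'],s['time_s'])
print(delta([657.1,-82,76],145))
E
```

```text
[657.88 -80.63 144.64] [-179.54   -0.49  145.09] [ 0.07  0.01 -0.54] 10.782992700051182 27.3
(array([-0.7, -1. , 68.6]), np.float64(0.002))
```

Emit:
{"method": "apply_moves", "body": {
  "plan": [
    {"jaw": 0.95, "delta_pos": [-0.7, -1, 15], "spin": 0},
    {"jaw": 0.95, "delta_pos": [-0.7, -1, 32], "spin": 0},
    {"jaw": 0.95, "delta_pos": [-0.7, -1, 47], "spin": 0},
    {"jaw": 0.95, "delta_pos": [-0.7, -1, 56], "spin": 0},
    {"jaw": 0.95, "delta_pos": [-0.7, -1, 62], "spin": 0},
    {"jaw": 0.95, "delta_pos": [-0.7, -1, 65], "spin": 0},
    {"jaw": 0.95, "delta_pos": [-0.7, -1, 65], "spin": 0},
    {"jaw": 0.95, "delta_pos": [-0.7, -1, 65], "spin": 0}
  ]
}}

```text
time_s: 28.3
ee_pos: [657.4, -82.0, 80.1]
ee_rot: [-179.6, -0.4, 145.1]
force: [0.9, 0.2, -0.3]
gripper_width: 10.8
```

```bash
python3 - <<'E'
from h import *
s=env.state();print(s['ee_pos'],s['ee_rot'],s['force'],s['gripper_width'],s['time_s'])
print(delta([657.1,-82,74],145))
im=cams.grab_frame('scene')[:,:,::-1]
cv2.imwrite('pics/f1.png',cv2.resize(im[190:330,260:420],None,fx=4,fy=4,interpolation=cv2.INTER_CUBIC))
E
```

```text
[657.42 -81.96  80.11] [-179.56   -0.44  145.09] [ 0.95  0.21 -0.26] 10.787673863652019 28.3
(array([ 0.2, -0.2,  6.1]), np.float64(0.002))
```

View pics/f1.png

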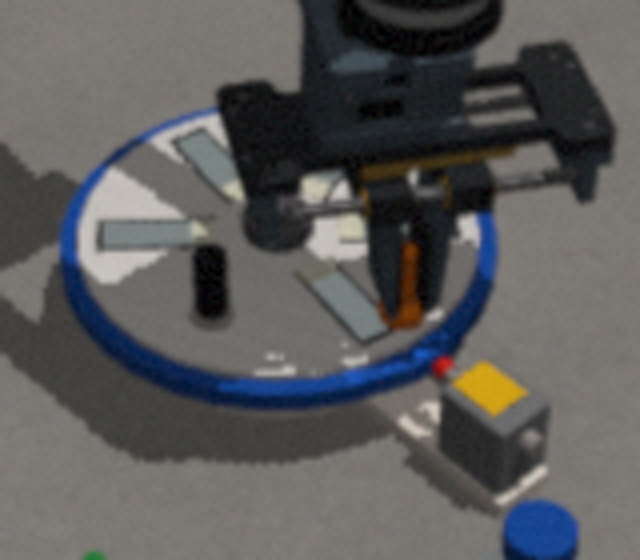

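The flag foot at (403,315) hovers just inside the nose at (442,366). I lower it gently.

Emit:
{"method": "apply_moves", "body": {
  "plan": [
    {"jaw": 0.95, "delta_pos": [0.2, -0.2, 1], "spin": 0},
    {"jaw": 0.95, "delta_pos": [0.2, -0.2, 2], "spin": 0},
    {"jaw": 0.95, "delta_pos": [0.2, -0.2, 3], "spin": 0},
    {"jaw": 0.95, "delta_pos": [0.2, -0.2, 4], "spin": 0},
    {"jaw": 0.95, "delta_pos": [0.2, -0.2, 4.8], "spin": 0},
    {"jaw": 0.95, "delta_pos": [0.2, -0.2, 5.3], "spin": 0},
    {"jaw": 0.95, "delta_pos": [0.2, -0.2, 5.6], "spin": 0},
    {"jaw": 0.95, "delta_pos": [0.2, -0.2, 5.6], "spin": 0}
  ]
}}

```text
time_s: 29.35
ee_pos: [657.0, -82.0, 74.5]
ee_rot: [-179.6, -0.5, 145.1]
force: [-0.3, -1.4, -1.2]
gripper_width: 10.8
```

```bash
python3 - <<'E'
from h import *
s=env.state();print(s['ee_pos'],s['ee_rot'],s['force'],s['gripper_width'],s['time_s'])
E
```

```text
[657.05 -82.02  74.45] [-179.56   -0.45  145.09] [-0.33 -1.37 -1.21] 10.844599703282112 29.35
```

Emit:
{"method": "apply_moves", "body": {
  "plan": [
    {"jaw": 0.95, "delta_pos": [0, 0, 0.3], "spin": 0},
    {"jaw": 0.95, "delta_pos": [0, 0, 0.6], "spin": 0},
    {"jaw": 0.95, "delta_pos": [0, 0, 0.9], "spin": 0},
    {"jaw": 0.95, "delta_pos": [0, 0, 1.0], "spin": 0},
    {"jaw": 0.95, "delta_pos": [0, 0, 1.0], "spin": 0},
    {"jaw": 0.95, "delta_pos": [0, 0, 1.0], "spin": 0},
    {"jaw": 0.95, "delta_pos": [0, 0, 1.0], "spin": 0},
    {"jaw": 0.95, "delta_pos": [0, 0, 1.0], "spin": 0}
  ]
}}

```text
time_s: 30.35
ee_pos: [657.2, -82.0, 74.3]
ee_rot: [-179.6, -0.4, 145.1]
force: [-1.8, 0.1, 5.3]
gripper_width: 11.3
```

```bash
python3 - <<'E'
from h import *
s=env.state();print(s['ee_pos'],s['ee_rot'],s['force'],s['gripper_width'],s['time_s'])
E
```

```text
[657.18 -82.02  74.28] [-179.57   -0.41  145.1 ] [-1.77  0.14  5.26] 11.346530796703412 30.35
```

Contact reads 5 N. I release with a modest opening, then lift.

Emit:
{"method": "apply_moves", "body": {
  "plan": [
    {"jaw": 0.88, "delta_pos": [0, 0, 0], "spin": 0},
    {"jaw": 0.85, "delta_pos": [0, 0, 0], "spin": 0},
    {"jaw": 0.8, "delta_pos": [0, 0, 0], "spin": 0},
    {"jaw": 0.72, "delta_pos": [0, 0, 0], "spin": 0},
    {"jaw": 0.62, "delta_pos": [0, 0, 0], "spin": 0},
    {"jaw": 0.6, "delta_pos": [0, 0, 0], "spin": 0},
    {"jaw": 0.6, "delta_pos": [0, 0, 0], "spin": 0},
    {"jaw": 0.6, "delta_pos": [0, 0, 0], "spin": 0}
  ]
}}

```text
time_s: 31.35
ee_pos: [657.2, -82.0, 74.3]
ee_rot: [-179.6, -0.4, 145.1]
force: [-0.5, 0.3, -0.3]
gripper_width: 36.2
```

Emit:
{"method": "apply_moves", "body": {
  "plan": [
    {"jaw": 0.6, "delta_pos": [0, 0, -8], "spin": 0},
    {"jaw": 0.6, "delta_pos": [0, 0, -22], "spin": 0},
    {"jaw": 0.6, "delta_pos": [0, 0, -45], "spin": 0},
    {"jaw": 0.6, "delta_pos": [0, 0, -80], "spin": 0},
    {"jaw": 0.6, "delta_pos": [0, 0, -110], "spin": 0},
    {"jaw": 0.6, "delta_pos": [60, 30, -120], "spin": 0},
    {"jaw": 0.6, "delta_pos": [110, 60, -120], "spin": 0},
    {"jaw": 0.6, "delta_pos": [140, 80, -120], "spin": 0}
  ]
}}

```text
time_s: 32.35
ee_pos: [588.3, 66.1, 196.6]
ee_rot: [-179.7, -0.3, 145.2]
force: [0.1, 0.2, -0.3]
gripper_width: 35.9
```

```bash
python3 - <<'E'
from h import *
s=env.state();print(s['ee_pos'],s['force'],s['time_s'])
for n in('top','scene'):
    im=cams.grab_frame(n)[:,:,::-1];cv2.imwrite(f'pics/g_{n}.png',im)
    a=im[150:320,240:460] if n=='top' else im[190:330,230:430]
    cv2.imwrite(f'pics/g1_{n}.png',cv2.resize(a,None,fx=3.5,fy=3.5,interpolation=cv2.INTER_CUBIC))
    hsv=cv2.cvtColor(im,cv2.COLOR_BGR2HSV);m=cv2.inRange(hsv,(3,150,90),(18,255,255));w=np.zeros_like(m);
    x0,y0,x1,y1=(300,185,350,230) if n=='top' else(330,225,400,300)
    w[y0:y1,x0:x1]=m[y0:y1,x0:x1];ys,xs=np.nonzero(w);c=(xs.mean(),ys.mean());print(n,c,len(xs),ray(n,c,78))
E
```

```text
[588.32  66.07 196.58] [ 0.09  0.17 -0.31] 32.35
top (np.float64(320.3625), np.float64(201.3625)) 80 [655.02 -80.62  78.  ]
scene (np.float64(360.375), np.float64(265.78846153846155)) 104 [662.82 -86.83  78.  ]
```

View pics/g1_top.png

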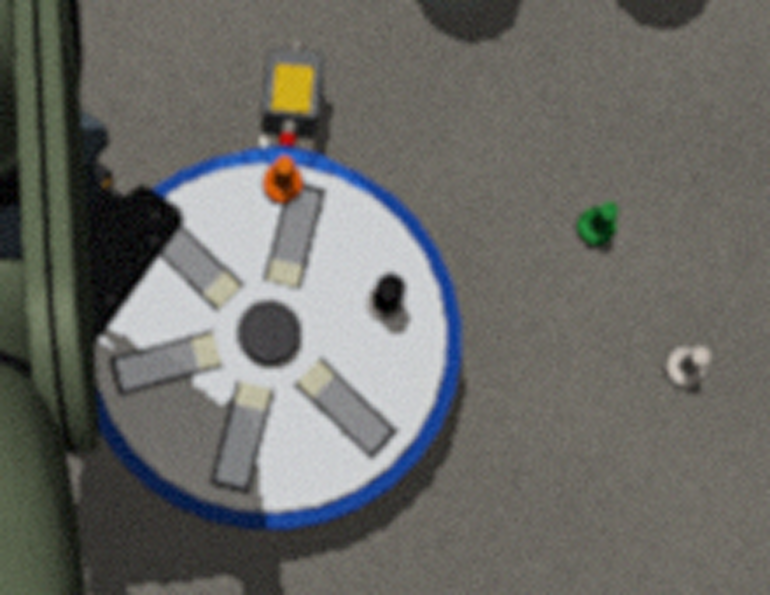

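View pics/g1_scene.png

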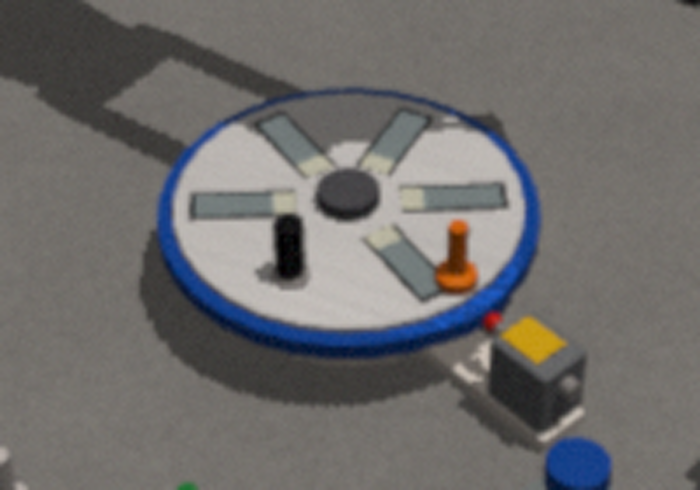

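The flag stands upright on the deck just inside the nose: top crop (283,182), nose (288,140). The knob is unmoved at (388,295). I let the arm settle, then hand in.

Emit:
{"method": "apply_moves", "body": {
  "plan": [
    {"jaw": 0.6, "delta_pos": [0, 0, 0], "spin": 0},
    {"jaw": 0.6, "delta_pos": [0, 0, 0], "spin": 0},
    {"jaw": 0.6, "delta_pos": [0, 0, 0], "spin": 0},
    {"jaw": 0.6, "delta_pos": [0, 0, 0], "spin": 0},
    {"jaw": 0.6, "delta_pos": [0, 0, 0], "spin": 0},
    {"jaw": 0.6, "delta_pos": [0, 0, 0], "spin": 0},
    {"jaw": 0.6, "delta_pos": [0, 0, 0], "spin": 0},
    {"jaw": 0.6, "delta_pos": [0, 0, 0], "spin": 0}
  ]
}}

```text
time_s: 33.45
ee_pos: [588.1, 67.2, 196.4]
ee_rot: [-179.7, -0.4, 145.3]
force: [-0.3, 0.5, -1.1]
gripper_width: 36.4
```

```bash
python3 - <<'E'
from h import *
print(env.state()['ee_pos'],env.job_done())
E
```

```text
the job is handed in; nothing more can be done
[588.09  67.24 196.43] None
```

I turned the wheel slowly by its knob until the high spot stood at the pointer, let go, and then stood the orange flag on the deck at the mark. The job was handed in at about 33 s and gave no verdict.

- **High spot:** I felt the rub turning both ways. Matching forces put its middle at a knob angle of about −74.3°, and I left the knob at about −75.5°. The top camera put the bump middle at about −7.5° and the pointer at −5.7°. So the two checks place the wheel 1° to 2° off centre, inside the 5.5° allowed.
- **Pointer pressure:** I could not read it directly. The red nose showed as pushed back by about 2.5 mm.
- **Flag:** it stood upright and released, set down at (657, −82), which is the mark by my estimate. The two camera centroids were about 2.5 mm and 7.5 mm from that point, on opposite sides; both are within 13 mm.
- **Rest of the bench:** the knob was in the same place after the flag was set down. The arm was clear of everything and still when I handed in. The green and white flags looked unmoved in the last top picture; I did not recheck the bottle, jar, slide box or brush.
- **Disagreement:** the push at the knob peaked at about 10 N while turning. That is more than the roughly 5 to 7 N the description implies. It may include pad friction and side load, but it looked alike both ways.

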